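# Push the pulled-out parts bins back into the row

## Robot

A 6-joint arm with a two-finger parallel gripper is mounted at the origin on the work surface. World frame = base frame: x ahead of the robot, y to its left, z up, the work surface at z = 0. Lengths are in m, angles in degrees, forces in N, time in s.
With the tool pointing down it reaches from about 0.35 to 0.875 m from the base axis. Payload 4.2 kg.
Tool frame: the origin (TCP) lies between the finger pads; the fingertips stand 14 mm ahead of it and the grasp point (between the pads) lies 5 mm behind it (r.tcp_to_tips is the distance from the TCP to the fingertips, in m); y points along the fingers, x is the direction in which the jaws open and shut, and the axes are right-handed (so a half turn about y gives the same grasp; the last joint's range is limited). The gripper opens to 87 mm and grips with 3 to 60 N. Pads are 19 mm wide; open, the fingers measure 117 mm over their backs; the gripper's body (75 mm by 190 mm) begins 51 mm behind the grasp point.
Start: joints at [-52.62, 22.042, 0.453, 0, -68.411, -14.817], TCP at [0.24, -0.577, 0.237] pointing down, gripper open.
Joint ranges: [-179.83, 179.83], [-69.29, 118.12], [-61.27, 80.66], [-181.25, 117.63], [-171.15, -9.14], [-177.46, 177.46]. Speed limits (degrees/s): [159.86, 159.86, 180, 180, 180, 180].

## Interface

Orientations are given as a 3x3 rotation matrix whose columns are the frame's x, y, z axes.
In Python, from station import sense, optics, ticket, r gives the robot as it stands.
- The arm moves only by the tool carry_out, never from a script. Its argument "steps" is a list that holds one entry, the list of rows, each a list of 6 numbers: the shift along the world's x, y, z in cm, then the turn, a rotation vector about the world's x, y, z in rad. A call has 1 to 20 rows; each row is the pose to reach, as a shift and turn from the pose commanded when the call began; what a row does not reach only later rows make up. A row lasts 1/8 s, in which the tool goes at most 62.5 mm and 10.7 degrees, less where a joint would pass 70% of its speed; a pose out of reach is approached as far as the arm can. A call with a gripper value outside its range is refused whole. "fingers" is the closure in counts, from 0 (fully open) to 255 (shut), set as the call begins (left out, the last holds). The fingers move at their own pace and stop on an object; the grip force is fixed at half the most. Time passes only in rows, so rows that repeat a pose let the fingers close. It gives the time, the measured TCP pose, the force and the opening at its end, in the units of the state.
- sense(): the state, without advancing time (a new reading comes with each control period).
- optics.capture(name): name is "side" or "top"; returns a dict with "image" (384x512x3 uint8, red, green, blue), "fov_y" (degrees; the focal length in pixels is half the picture's height over the tangent of half this angle, whatever the lens; pixels are square), "cx", "cy" (the principal point, pixels), "k1" (the pictures are not rectified: a ray, as slopes to the right and down, at radius r is drawn at 1 + k1 r^2 times it, then the intrinsics apply), "rvec" (rotation vector, rad) and "tvec" (3), from world to camera coordinates, as OpenCV has them. Camera axes: x right, y down, z forward; pixel columns grow to the right and rows downward; lengths in m; the calibration is good to about 2 mm. A picture is of the moment at which its call begins. There is no depth.
- ticket.finish_job(): hands the job in, once; it reports no verdict.
The state is a dict: "time_s": time; "joints": joint angles; "joint_velocities": joint speeds; "effort": joint torques, N m; "tcp_pos": TCP position; "ee_rot": TCP orientation; "wrist_force": force on the tool from outside, world axes, zero at the start; "moment": the same for the moment, N m; "gripper_width": opening from 0.0 (shut) to 1.0 (fully open).
Only numpy, scipy, OpenCV 4.12 (cv2) and the standard library are available. Lean on these libraries where they do the work, as an engineer would, in place of code of your own. Each camera call takes 0.05 s, during which the arm holds its last target.

## Task

The red and the yellow parts bin have been pulled out of the row on the grey shelf. With the fingertips, gently push each one straight back until it rests flat against the back stop, square and in the middle of its own bay at the tag of its colour. Do not pick up, tip or ram the bins, keep the parts in them, and leave the blue bins and everything else where they are.

Things in the scene. Friction and masses are not known exactly. Their poses are not given: they have to be found in the camera images.
- rack: low grey steel shelf fixed on the bench: plate (sizes in mm) 310 deep (x) x 580 wide (y) x 6 thick, bins stand on it. Origin: centre of its underside; +x to the back stop, a rigid bar 50 high above the plate, front face at x = 130. End cheeks 30 high at y = +-287, x = 0 to 130. Four bays 135 wide, centres at y = -202.5, -67.5, 67.5, 202.5, parted by flat white lines
- tag_red: red flat tag 20 x 60 x 4 mm on top of the back stop, over the middle of its bay (bay order varies). Origin: centre of its underside, 56 above the bench; +x away from the shelf's front, y along the stop. The stop's front face is 12 on its -x side: a bin that is home has its origin 77 on the -x side, same y, same yaw
- tag_yellow: yellow flat tag 20 x 60 x 4 mm on top of the back stop, over the middle of its bay (bay order varies). Origin: centre of its underside, 56 above the bench; +x away from the shelf's front, y along the stop. The stop's front face is 12 on its -x side: a bin that is home has its origin 77 on the -x side, same y, same yaw
- bin_red: red bin to push home: open parts bin (mm): 130 deep (its x) x 90 wide (y) x 60 high, walls 3; flat upright front lip 36 high with a blank white card. Origin: centre of its underside; +x to its back. 0.2 to 0.5 kg, slides on the plate with 2 to 8 N. Starts 45 to 90 short of the stop, askew up to 0.2 rad
- bin_yellow: yellow bin to push home: open parts bin (mm): 130 deep (its x) x 90 wide (y) x 60 high, walls 3; flat upright front lip 36 high with a blank white card. Origin: centre of its underside; +x to its back. 0.2 to 0.5 kg, slides on the plate with 2 to 8 N. Starts 45 to 90 short of the stop, askew up to 0.2 rad
- nut: loose steel ring, 38 across x 16 mm high, lying in the red bin; it stays there. Origin: centre of its underside
- plug: loose copper plug, 32 across x 22 mm high, standing in the yellow bin; it stays there. Origin: centre of its underside
- bin_blue1: blue bin of the same shape full of dark parts, 0.8 kg, already home against the stop: leave alone. Origin: centre of its underside, +x to its back
- bin_blue2: blue bin of the same shape full of brass parts, 0.8 kg, already home against the stop: leave alone. Origin: centre of its underside, +x to its back
- coupling: loose upright brass tube, 34 across x 34 mm high, standing on the shelf in front of a blue bin: leave alone. Origin: centre of its underside
- cap: loose black stepped cap, 36 across x 32 mm high, standing on the shelf in front of the other blue bin: leave alone. Origin: centre of its underside
- can: can with an orange label, 60 across x 130 mm high, on the bench left of the shelf: leave alone. Origin: centre of its underside
- mug: white mug, 80 across x 90 mm high, on the bench left of the shelf: leave alone. Origin: centre of its underside
- wrench: steel wrench, about 180 mm long, lying on the bench right of the shelf: leave alone
There are look-alikes about, which are no part of the job. There is more than one size of the bin_red; the one meant has the size given above.

How it is judged (in metres and radians):
At the end, for the whole second after the job is handed in: Red and yellow bin flat on the shelf, back within 5 mm of the stop, square within 0.07 rad, within 22 mm of the middle of their own tag's bay, at rest, nut and plug still inside; blue bins moved less than 12 mm, the other things less than 20 mm (x of bin_red in the frame of tag_red above -0.082 m and y of bin_red in the frame of tag_red between -0.022 and 0.022 m and angle between the x axis of bin_red and the x axis of tag_red, either way round below 0.07 rad and angle between each of bin_red, bin_yellow's own z axis and vertical below 0.05 rad and height (world z) of each of bin_red, bin_yellow below 0.012 m and linear speed of each of bin_red, bin_yellow below 0.01 m/s and x of bin_yellow in the frame of tag_yellow above -0.082 m and y of bin_yellow in the frame of tag_yellow between -0.022 and 0.022 m and angle between the x axis of bin_yellow and the x axis of tag_yellow, either way round below 0.07 rad and distance between nut and bin_red below 0.085 m and distance between plug and bin_yellow below 0.085 m and distance of each of bin_blue1, bin_blue2 from where it was at the start of the episode below 0.012 m and distance of each of coupling, cap, can, mug, wrench from where it was at the start of the episode below 0.02 m); the robot touches nothing.
It fails at once if the red or the yellow bin is lifted (more than 15 mm off the shelf) or tipped (more than 0.2 rad) (height (world z) of any of bin_red, bin_yellow above 0.021 m or angle between any of bin_red, bin_yellow's own z axis and vertical above 0.2 rad).
It fails at once if the nut or the plug leaves its bin, or is picked up inside it (distance between nut and bin_red above 0.085 m or distance between plug and bin_yellow above 0.085 m or height (world z) of any of nut, plug above 0.04 m).
It fails at once if a blue bin is moved by more than 12 mm (distance of any of bin_blue1, bin_blue2 from where it was at the start of the episode above 0.012 m).
It fails at once if the coupling, cap, can, mug or wrench is moved by more than 20 mm (distance of any of coupling, cap, can, mug, wrench from where it was at the start of the episode above 0.02 m).
It fails at once if a bin is rammed or crushed against the back stop (more than 60 N) (contact force between any of bin_red, bin_yellow and rack above 60 N).
It also fails if it takes over 45 s, if anything falls off the work surface, if the arm or the gripper's body presses on something with over 40 N, if the wrist force passes 120 N, or if a joint passes its speed limit or range.

## Working session

There is one attempt and no reset: what is moved stays moved. The work goes in short steps, Python scripts to look and compute and a tool call to move; the robot and the scene stay as the last step left them, time stands still between calls to the robot, and variables do not carry over. Pictures are saved under pics/ and viewed, and the job is handed in when it is done.

Besides the shell and the picture viewer there is one more tool, called after ">>>" as a command line: name --argument value ..., lists and objects as JSON in quotes. carry_out: Moves the arm, as the interface text tells. Its arguments: {"type":"object","properties":{"steps":{"type":"array","items":{"type":"array","items":{"type":"array","items":{"type":"number"}}}},"fingers":{"type":"number"}},"required":["steps"]}

```bash
mkdir -p pics; ls; cat > h.py <<'E'
import numpy as np, cv2
from station import sense, optics, ticket, r
def cap(n,fn=None):
    c=optics.capture(n)
    if fn: cv2.imwrite('pics/'+fn,c['image'][:,:,::-1])
    return c
def ray(c,u,v):
    f=192/np.tan(np.radians(c['fov_y']/2))
    d=np.array([(u-c['cx'])/f,(v-c['cy'])/f]); s=d.copy()
    for _ in range(50): s=d/(1+c['k1']*(s@s))
    R=cv2.Rodrigues(np.array(c['rvec'],float))[0]; t=np.array(c['tvec'],float).ravel()
    return -R.T@t, R.T@np.array([s[0],s[1],1])
def onz(c,u,v,z):
    o,d=ray(c,u,v); return o+d*(z-o[2])/d[2]
def proj(c,P):
    f=192/np.tan(np.radians(c['fov_y']/2))
    R=cv2.Rodrigues(np.array(c['rvec'],float))[0]; t=np.array(c['tvec'],float).ravel()
    q=np.atleast_2d(P)@R.T+t; s=q[:,:2]/q[:,2:]
    s=s*(1+c['k1']*(s**2).sum(1,keepdims=True))
    return s*f+[c['cx'],c['cy']]
E
python3 - <<'E'
from h import *
for n in('top','side'):
    c=cap(n,n+'0.png'); print({k:v for k,v in c.items() if k!='image'})
    cv2.imwrite(f'pics/{n}0b.png',cv2.resize(c['image'][:,:,::-1],(800,600),interpolation=cv2.INTER_CUBIC))
print(sense())
E
```

```text
pics
{'fov_y': 49.951127241501695, 'cx': 249.34250434965898, 'cy': 199.343955764703, 'k1': 0.02186043994642113, 'rvec': array([ 2.13698284, -2.10978888,  0.16264414]), 'tvec': array([0.01179849, 0.55034131, 1.17011838])}
{'fov_y': 52.74068893227766, 'cx': 257.3195846279957, 'cy': 188.86049837891574, 'k1': -0.04596742686240849, 'rvec': array([ 0.70788038, -2.70474176,  0.976987  ]), 'tvec': array([0.48113098, 0.22666548, 1.06421212])}
{'time_s': 0.1, 'joints': array([-5.26214568e+01,  2.20868656e+01,  3.88648409e-01, -2.57524041e-02,
       -6.84116957e+01, -1.48156514e+01]), 'joint_velocities': array([ 0.04191664, -0.19924838,  0.18390505,  0.12243171, -0.00308945,
       -0.10874723]), 'effort': array([ 1.68101169e-04, -3.91690135e+01,  1.87934482e+01,  4.23191741e+00,
        1.34230862e-02, -7.87185877e-05]), 'tcp_pos': array([ 0.23962745, -0.57668969,  0.23556957]), 'ee_rot': array([[-3.83543409e-01, -8.32452541e-04, -9.23522474e-01],
       [ 9.23520767e-01,  1.77808499e-03, -3.83544302e-01],
       [ 1.96138388e-03, -9.99998073e-01,  8.68144304e-05]]), 'wrist_force': array([-0.5548275 ,  0.54111455,  0.60583856]), 'moment': array([-0.02291331, -0.01663589,  0.00312102]), 'gripper_width': 1.0045667864402419}
```

View pics/top0b.png

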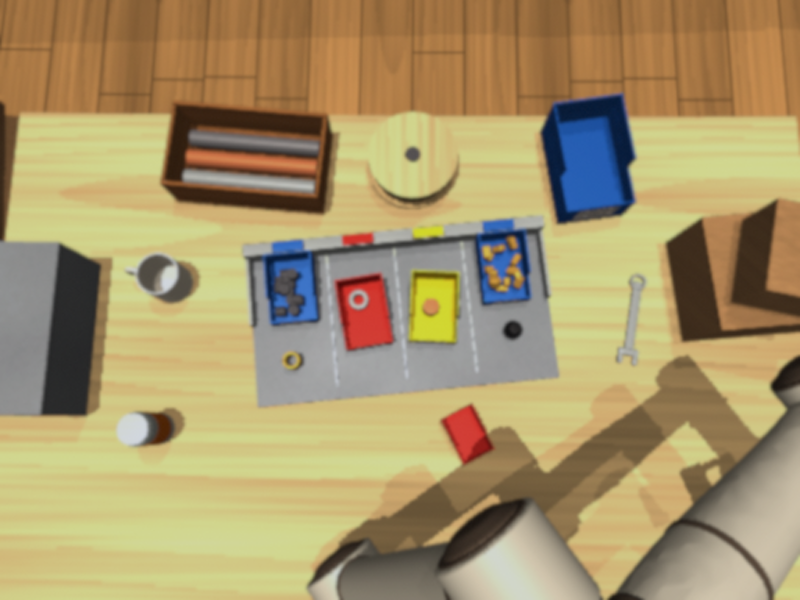

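View pics/side0b.png

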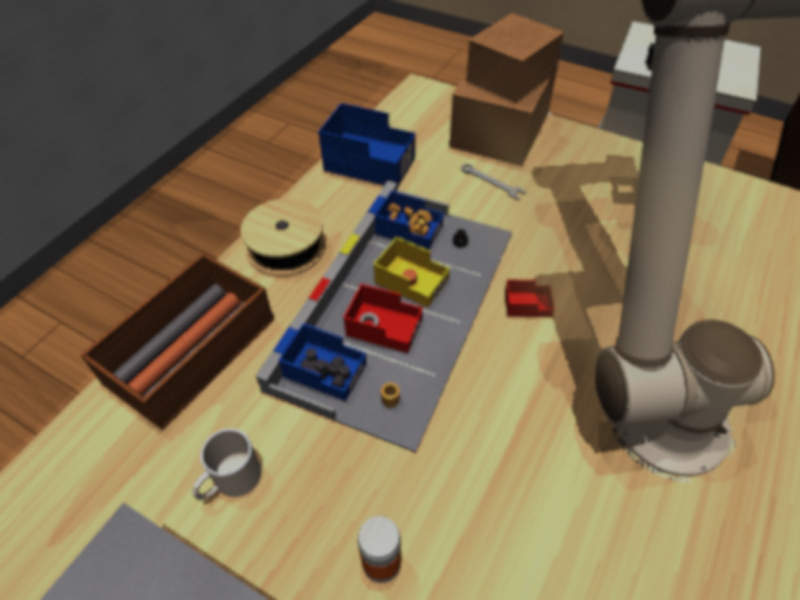

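The top view shows the rack at (250-555, 220-405) in the 800-px image. Red is in the second bay from the left at (365,312), yellow in the third at (435,307), and each is below its own tag. The coupling is at (292,360), the cap at (513,330), and a small red look-alike box at (467,433). Next I'll zoom in to measure.

```bash
python3 - <<'E'
from h import *
c=cap('top','t1.png'); im=c['image'][:,:,::-1]
x0,y0,w,h=150,130,220,140
cv2.imwrite('pics/crop1.png',cv2.resize(im[y0:y0+h,x0:x0+w],(792,504),interpolation=cv2.INTER_CUBIC))
for n in('top','side'):
  c=cap(n); im=c['image'][:,:,::-1]
  hsv=cv2.cvtColor(np.ascontiguousarray(im),cv2.COLOR_BGR2HSV); H,S,V=hsv[...,0],hsv[...,1],hsv[...,2]
  for nm,m in(('red',((H<6)|(H>174))&(S>150)&(V>70)),('yel',(H>25)&(H<35)&(S>170)&(V>60)),('blue',(H>105)&(H<125)&(S>130))):
    k,l,st,ce=cv2.connectedComponentsWithStats(m.astype(np.uint8))
    for i in range(1,k):
        if st[i,4]>40: print(n,nm,st[i],ce[i].round(1),onz(c,*ce[i],0.06).round(3))
E
```

```text
top red [220 150  18   6  91] [228.5 152.5] [0.689 0.083 0.06 ]
top red [ 215  176   36   48 1134] [233.2 200.1] [0.545 0.066 0.06 ]
top red [283 260  32  36 645] [298.7 277.3] [ 0.326 -0.124  0.06 ]
top yel [265 145  18   7  91] [273.5 148. ] [ 0.704 -0.051  0.06 ]
top yel [ 263  174   30   45 1071] [277.4 196.8] [ 0.556 -0.063  0.06 ]
top blue [ 348   61   57   80 3560] [376.5  99.3] [ 0.859 -0.362  0.06 ]
top blue [305 141  34  53 877] [321.2 166.3] [ 0.649 -0.192  0.06 ]
top blue [ 168  154   36   54 1105] [186.6 179.3] [0.606 0.205 0.06 ]
side red [198 178  13  14  77] [204.1 184.8] [0.692 0.086 0.06 ]
side red [324 180  29  22 456] [336.2 191.7] [ 0.326 -0.086  0.06 ]
side red [220 183  50  39 836] [247.6 203.2] [0.538 0.083 0.06 ]
side yel [219 151  10  11  46] [223.5 155.8] [ 0.707 -0.048  0.06 ]
side yel [240 167  46  23 339] [266.9 177.2] [ 0.538 -0.035  0.06 ]
side blue [ 205   67   59   50 2049] [232.1  92.5] [ 0.864 -0.354  0.06 ]
side blue [237 123  47  35 665] [256.9 139.7] [ 0.649 -0.168  0.06 ]
side blue [ 176  207   58   49 1374] [202.3 229.1] [0.603 0.224 0.06 ]
```

View pics/crop1.png

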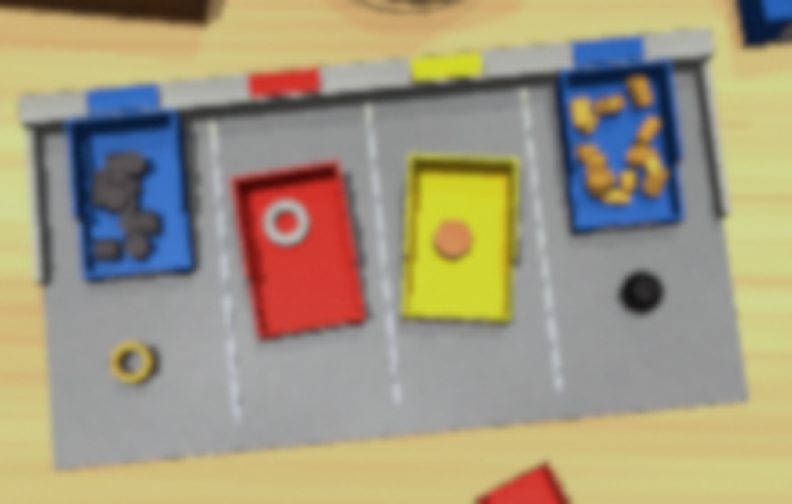

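```bash
cat >> h.py <<'E'
from scipy.optimize import least_squares, minimize
def T(p,L):
    L=np.atleast_2d(np.array(L,float)); cs,sn=np.cos(p[2]),np.sin(p[2])
    return np.c_[p[0]+cs*L[:,0]-sn*L[:,1],p[1]+sn*L[:,0]+cs*L[:,1],L[:,2]]
def box(x0,x1,w,h,z0=.006): return [(x,y,z) for x in(x0,x1) for y in(-w,w) for z in(z0,z0+h)]
def sil(c,p,S=4):
    m=np.zeros((384*S,512*S),np.uint8)
    for b in(box(-.065,.065,.045,.036),box(-.02,.065,.045,.06)):
        q=cv2.convexHull(((proj(c,T(p,b))+.5)*S-.5).round().astype(np.int32)); cv2.fillConvexPoly(m,q,255)
    return cv2.resize(m,(512,384),interpolation=cv2.INTER_AREA)/255.
def cmask(c,col):
    hsv=cv2.cvtColor(c['image'],cv2.COLOR_RGB2HSV); H,S,V=hsv[...,0],hsv[...,1],hsv[...,2]
    m=(((H<8)|(H>172))&(S>110)&(V>35)) if col=='red' else ((H>23)&(H<37)&(S>110)&(V>30))
    return m.astype(np.uint8)
def fitbin(c,col,p0):
    m=cmask(c,col); s0=sil(c,p0)>.5
    near=cv2.dilate(s0.astype(np.uint8),np.ones((13,13)))
    k,l,st,ce=cv2.connectedComponentsWithStats(m*near)
    # largest comp, holes filled
    i=1+np.argmax(st[1:,4]); q,_=cv2.findContours((l==i).astype(np.uint8),cv2.RETR_EXTERNAL,cv2.CHAIN_APPROX_NONE)
    mm=np.zeros((384,512),np.uint8); cv2.drawContours(mm,q,-1,1,-1)
    g=lambda M:cv2.GaussianBlur(M.astype(float),(0,0),1.0)
    tm=g(mm); f=lambda p:((g(sil(c,p))-tm)**2).sum()
    r_=minimize(f,p0,method='Nelder-Mead',options=dict(initial_simplex=[p0]+[np.array(p0)+d for d in np.diag([.01,.01,.08])],xatol=2e-4,fatol=1e-2))
    return r_.x,r_.fun
E
cat > fit.py <<'E'
from h import *
c=cap('top')
def cr(u,v): return np.array([u/3.6+150-.36,v/3.6+130-.36])
obs=np.array([cr(57,468),cr(747,400),cr(18,98),cr(712,30),cr(24,124),cr(716,56)])
L=[(-.155,.29,.006),(-.155,-.29,.006),(.155,.29,.056),(.155,-.29,.056),(.13,.29,.056),(.13,-.29,.056)]
f=lambda p:(proj(c,T(p,L))-obs).ravel()
s=least_squares(f,[.57,.02,.11]); print('rack',s.x,f(s.x).round(1))
np.save('rack.npy',s.x)
R=s.x
print(T(R,[(.142,y,0.056) for y in(.2025,.0675,-.0675,-.2025)]))
for n in('top','side'):
  c=cap(n)
  for col,p0 in(('red',[.54,.07,.15]),('yellow',[.55,-.06,.0])):
    p,fv=fitbin(c,col,np.array(p0)); 
    d=p[:2]-R[:2]; cs,sn=np.cos(R[2]),np.sin(R[2])
    print(n,col,p.round(4),round(fv,1),'rack frame',(cs*d[0]+sn*d[1]).round(4),(-sn*d[0]+cs*d[1]).round(4),(p[2]-R[2]).round(3))
E
python3 fit.py
```

```text
rack [ 0.55513095 -0.00164691  0.11042686] [-0.7  0.9  1.1  0.8  0.2 -0.9  0.2 -0.9 -1.  -0.   0.2 -0.1]
[[ 0.67395003  0.21526846  0.056     ]
 [ 0.68882738  0.08109072  0.056     ]
 [ 0.70370472 -0.05308701  0.056     ]
 [ 0.71858207 -0.18726475  0.056     ]]
top red [0.5513 0.0677 0.1829] 11.1 rack frame 0.0039 0.0694 0.073
top yellow [ 0.5623 -0.0634 -0.0345] 11.6 rack frame 0.0004 -0.0622 -0.145
side red [0.5559 0.0683 0.2041] 13.3 rack frame 0.0085 0.0694 0.094
side yellow [ 0.5728 -0.0795 -0.0257] 605.3 rack frame 0.009 -0.0793 -0.136
```

Measured in the rack frame, red is about 60 mm short with +0.08 rad yaw, and yellow is about 64 mm short with -0.14 rad yaw. I'll push with two spread fingertips aligned to the rack, starting with yellow.

>>> carry_out --steps '[[[2,5,0,0,0,-0.03],[4,10,0,0,0,-0.06],[6,15,0,0,0,-0.09],[8,20,0,0,0,-0.12],[10,25,0,0,0,-0.15],[12,30,0,0,0,-0.18],[14,35,0,0,0,-0.21],[16,40,0,0,0,-0.24],[18.5,45,0,0,0,-0.27],[20.2,49,0,0,0,-0.283],[20.2,50.3,-4,0,0,-0.283],[20.2,50.3,-8,0,0,-0.283],[20.2,50.3,-10,0,0,-0.283],[20.2,50.3,-10,0,0,-0.283]]]' --fingers 120

```text
time_s: 2.15
tcp_pos: [0.4409, -0.0742, 0.1354]
ee_rot: [[-0.111, -0.004, -0.994], [0.994, -0.001, -0.111], [-0.0, -1.0, 0.004]]
wrist_force: [-0.5, -0.5, 0.4]
gripper_width: 0.53
```

```bash
cat > st.py <<'E'
from h import *
import sys
s=sense();R=np.load('rack.npy')
d=s['tcp_pos'][:2]-R[:2]; cs,sn=np.cos(R[2]),np.sin(R[2])
print(s['time_s'],s['tcp_pos'],'rack',cs*d[0]+sn*d[1],-sn*d[0]+cs*d[1],'F',s['wrist_force'].round(1),s['gripper_width'],r.tcp_to_tips)
x=s['ee_rot'][:,0]; print('yaw err',np.arctan2(-x[0],x[1])-R[2], s['ee_rot'][:,1])
tag=sys.argv[1]
for n in('side','top'):
    c=cap(n); im=c['image'][:,:,::-1]
    cv2.imwrite(f'pics/{n}_{tag}.png',cv2.resize(im[90:290,130:380],(750,600),interpolation=cv2.INTER_CUBIC))
E
python3 st.py a
```

```text
2.15 [ 0.44086441 -0.07422259  0.13544052] rack -0.12156858827161582 -0.05954116661732686 F [-0.5 -0.5  0.4] 0.5296670416467846 0.014
yaw err 0.0004990314121617739 [-3.52521175e-03 -6.28302004e-04 -9.99993589e-01]
```

View pics/side_a.png

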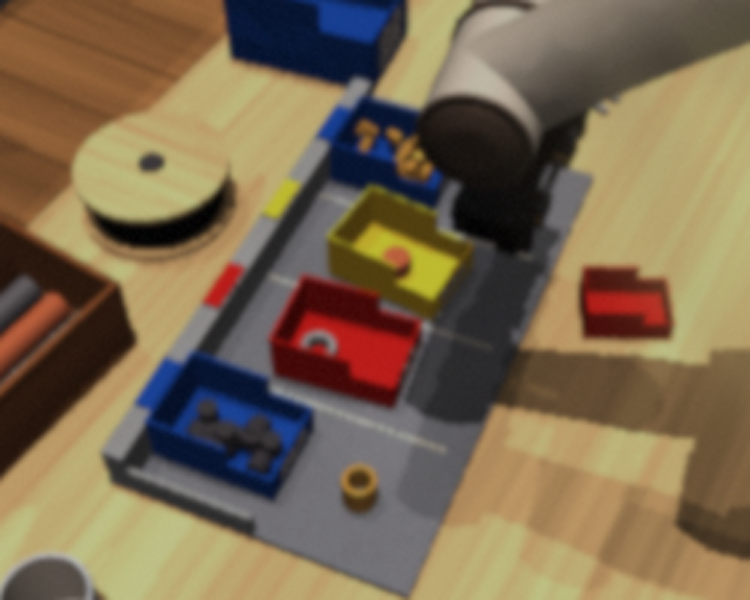

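>>> carry_out --steps '[[[0,0,-3,0,0,0],[0,0,-6,0,0,0],[0,0,-8,0,0,0],[0,0,-9.5,0,0,0],[0,0,-10.4,0,0,0],[0,0,-10.4,0,0,0],[0.6,0.06,-10.4,0,0,0],[1.2,0.12,-10.4,0,0,0],[1.8,0.18,-10.4,0,0,0],[2.4,0.25,-10.4,0,0,0],[3.0,0.32,-10.4,0,0,0],[3.3,0.35,-10.4,0,0,0],[3.3,0.35,-10.4,0,0,0]]]'

```text
time_s: 3.88
tcp_pos: [0.4749, -0.0706, 0.0325]
ee_rot: [[-0.111, -0.0, -0.994], [0.994, -0.0, -0.111], [-0.0, -1.0, 0.0]]
wrist_force: [-0.4, -0.1, -0.5]
gripper_width: 0.532
```

```bash
python3 st.py b; sed -i 's/^obs=.*//' /dev/null; cat > fit2.py <<'E'
from h import *
import sys
R=np.load('rack.npy'); cs,sn=np.cos(R[2]),np.sin(R[2])
for n in('top','side'):
  c=cap(n)
  for a in sys.argv[1:]:
    col,x,y,w=a.split(',')
    p,fv=fitbin(c,col,T(R,[(float(x),float(y),0)])[0]*[1,1,0]+[0,0,R[2]+float(w)]); d=p[:2]-R[:2]
    print(n,col,round(fv,1),'rack',(cs*d[0]+sn*d[1]).round(4),(-sn*d[0]+cs*d[1]).round(4),(p[2]-R[2]).round(3))
E

```

```text
3.875 [ 0.47492867 -0.07059882  0.03246279] rack -0.08731246196174133 -0.05969343828751527 F [-0.4 -0.1 -0.5] 0.5324771554575713 0.014
yaw err 0.0004135225922655833 [-1.73371126e-04 -2.06823536e-05 -9.99999985e-01]sed: couldn't edit /dev/null: not a regular file
```

View pics/side_b.png

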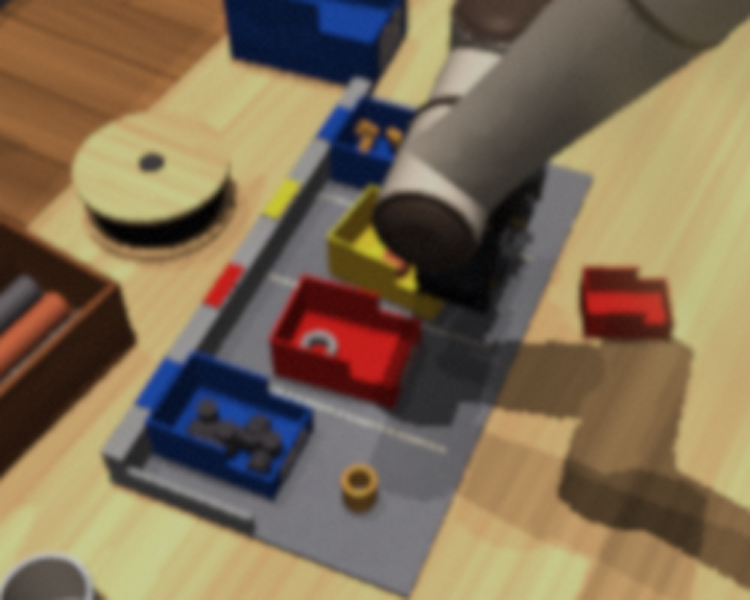

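View pics/top_b.png

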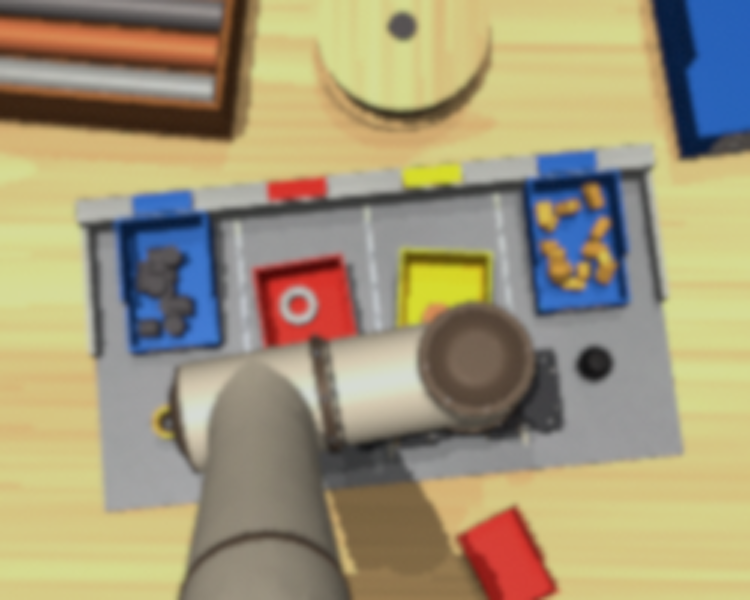

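Clear so far: the fingers are just in front of the yellow lip with no contact force. I'll start the push.

>>> carry_out --steps '[[[0.3,0.03,0,0,0,0],[0.6,0.07,0,0,0,0],[0.9,0.1,0,0,0,0],[1.2,0.13,0,0,0,0],[1.5,0.17,0,0,0,0],[1.8,0.2,0,0,0,0],[2.1,0.23,0,0,0,0],[2.4,0.27,0,0,0,0],[2.7,0.3,0,0,0,0],[3.0,0.33,0,0,0,0]]]'

```text
time_s: 5.22
tcp_pos: [0.5051, -0.0673, 0.0325]
ee_rot: [[-0.111, 0.0, -0.994], [0.994, 0.0, -0.111], [0.0, -1.0, -0.0]]
wrist_force: [-2.1, -1.2, -1.0]
gripper_width: 0.529
```

```bash
python3 st.py c
```

```text
5.225 [ 0.50510218 -0.06727424  0.03248612] rack -0.056956348953519476 -0.059714307489284524 F [-2.1 -1.2 -1. ] 0.5291102300865772 0.014
yaw err 0.0003748682970377559 [ 9.42402347e-05  4.71130186e-05 -9.99999994e-01]
```

View pics/top_c.png

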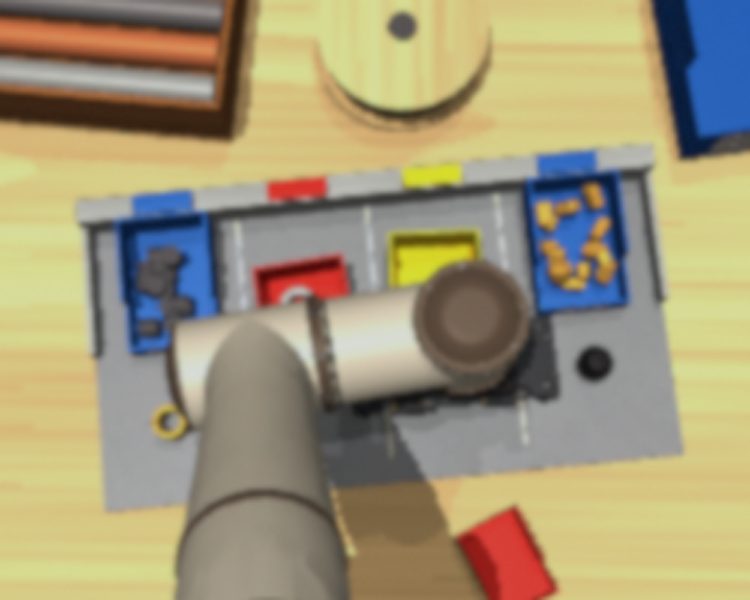

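Yellow is squaring up under about 2 N and its back edge (390-480, 235) is nearly below its tag. I'll continue.

>>> carry_out --steps '[[[0.3,0.03,0,0,0,0],[0.6,0.07,0,0,0,0],[0.9,0.1,0,0,0,0],[1.2,0.13,0,0,0,0],[1.5,0.17,0,0,0,0],[1.8,0.2,0,0,0,0],[2.1,0.23,0,0,0,0],[2.4,0.27,0,0,0,0],[2.7,0.3,0,0,0,0],[3.0,0.33,0,0,0,0],[3.2,0.35,0,0,0,0],[3.2,0.35,0,0,0,0]]]'

```text
time_s: 6.82
tcp_pos: [0.5372, -0.0636, 0.0326]
ee_rot: [[-0.111, 0.001, -0.994], [0.994, 0.0, -0.111], [0.0, -1.0, -0.001]]
wrist_force: [-4.1, 0.8, 2.0]
gripper_width: 0.527
```

```bash
python3 st.py d
```

```text
6.825 [ 0.53717518 -0.06361872  0.03256745] rack -0.02467585846125324 -0.05961558222699601 F [-4.1  0.8  2. ] 0.5267989184491301 0.014
yaw err 0.0008410776578988283 [ 5.45418191e-04  1.43211366e-04 -9.99999841e-01]
```

View pics/top_d.png

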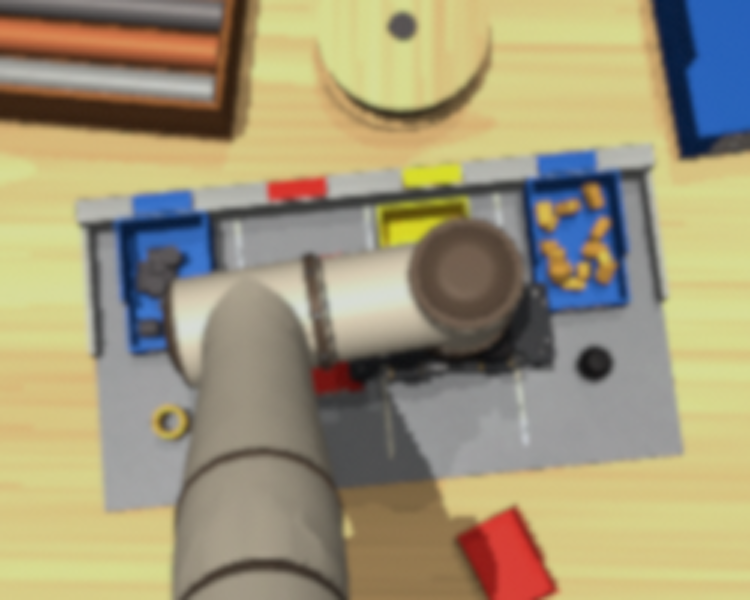

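```bash
python3 - <<'E'
from h import *
R=np.load('rack.npy'); cs,sn=np.cos(R[2]),np.sin(R[2])
c=cap('top')
for u,v,z in((377,208,.066),(468,199,.066),(404,168,.06),(461,166,.06),(404,189,.06),(461,185,.06)):
    p=onz(c,u/3-.33+130,v/3-.33+90,z); d=p[:2]-R[:2]; print((cs*d[0]+sn*d[1]).round(4),(-sn*d[0]+cs*d[1]).round(4))
E
```

```text
0.1128 -0.0084
0.1129 -0.0984
0.1526 -0.0393
0.1489 -0.0959
0.1311 -0.0371
0.1295 -0.0937
```

Yellow is square, 17 mm short, and about 13 mm off bay centre, which is within the limit. I'll bring it in slowly.

>>> carry_out --steps '[[[0.2,0.02,0,0,0,0],[0.4,0.04,0,0,0,0],[0.6,0.07,0,0,0,0],[0.8,0.09,0,0,0,0],[1.0,0.11,0,0,0,0],[1.2,0.13,0,0,0,0],[1.3,0.14,0,0,0,0],[1.4,0.15,0,0,0,0],[1.5,0.165,0,0,0,0]]]'

```text
time_s: 8.1
tcp_pos: [0.5507, -0.0623, 0.0325]
ee_rot: [[-0.11, -0.002, -0.994], [0.994, -0.0, -0.11], [0.0, -1.0, 0.002]]
wrist_force: [-4.4, -0.7, 3.2]
gripper_width: 0.526
```

>>> carry_out --steps '[[[0.05,0.005,0,0,0,0],[0.1,0.01,0,0,0,0]]]'

```text
time_s: 8.35
tcp_pos: [0.5531, -0.062, 0.0325]
ee_rot: [[-0.111, 0.0, -0.994], [0.994, 0.0, -0.111], [0.0, -1.0, -0.0]]
wrist_force: [-3.4, 0.5, 2.6]
gripper_width: 0.533
```

>>> carry_out --steps '[[[0.05,0.005,0,0,0,0],[0.1,0.01,0,0,0,0]]]'

```text
time_s: 8.6
tcp_pos: [0.5531, -0.062, 0.0325]
ee_rot: [[-0.11, -0.002, -0.994], [0.994, -0.0, -0.11], [0.0, -1.0, 0.002]]
wrist_force: [-6.0, -0.0, 3.9]
gripper_width: 0.532
```

>>> carry_out --steps '[[[0.05,0.005,0,0,0,0],[0.1,0.01,0,0,0,0]]]'

```text
time_s: 8.85
tcp_pos: [0.5537, -0.062, 0.0325]
ee_rot: [[-0.11, -0.003, -0.994], [0.994, -0.0, -0.11], [0.0, -1.0, 0.003]]
wrist_force: [-6.6, -0.3, 5.0]
gripper_width: 0.53
```

>>> carry_out --steps '[[[0.05,0.005,0,0,0,0],[0.1,0.01,0,0,0,0]]]'

```text
time_s: 9.1
tcp_pos: [0.5537, -0.062, 0.0325]
ee_rot: [[-0.11, -0.005, -0.994], [0.994, -0.0, -0.11], [0.0, -1.0, 0.005]]
wrist_force: [-8.6, 0.3, 6.9]
gripper_width: 0.532
```

The TCP has stalled at x = 0.5537 while the force climbs past the sliding level, so yellow is on the stop. I'll back off, rise, and look.

>>> carry_out --steps '[[[-0.3,-0.03,0,0,0,0],[-1,-0.1,0,0,0,0],[-2,-0.22,0,0,0,0],[-4,-0.44,0,0,0,0],[-7,-0.77,0,0,0,0],[-10,-1.1,0,0,0,0],[-11,-1.2,3,0,0,0],[-11,-1.2,7,0,0,0],[-11,-1.2,9,0,0,0],[-11,1.2,9,0,0,0]]]'

```text
time_s: 10.35
tcp_pos: [0.4471, -0.0499, 0.1246]
ee_rot: [[-0.109, 0.006, -0.994], [0.994, 0.001, -0.109], [0.001, -1.0, -0.006]]
wrist_force: [-0.5, 0.4, 0.1]
gripper_width: 0.531
```

```bash
python3 st.py e; python3 fit2.py yellow,.065,-.055,0 red,.004,.07,.08
```

```text
10.35 [ 0.44712336 -0.04987933  0.12463728] rack -0.11266506917849231 -0.036035932848936005 F [-0.5  0.4  0.1] 0.5313854534890109 0.014
yaw err -0.0015700104339221171 [ 0.0062765   0.00123006 -0.99997955]
top yellow 76.6 rack 0.0713 -0.0527 0.019
top red 285.1 rack 0.0117 0.0704 0.054
side yellow 590.9 rack 0.0816 -0.0708 -0.326
side red 15.4 rack 0.0085 0.0705 0.088
```

View pics/top_e.png

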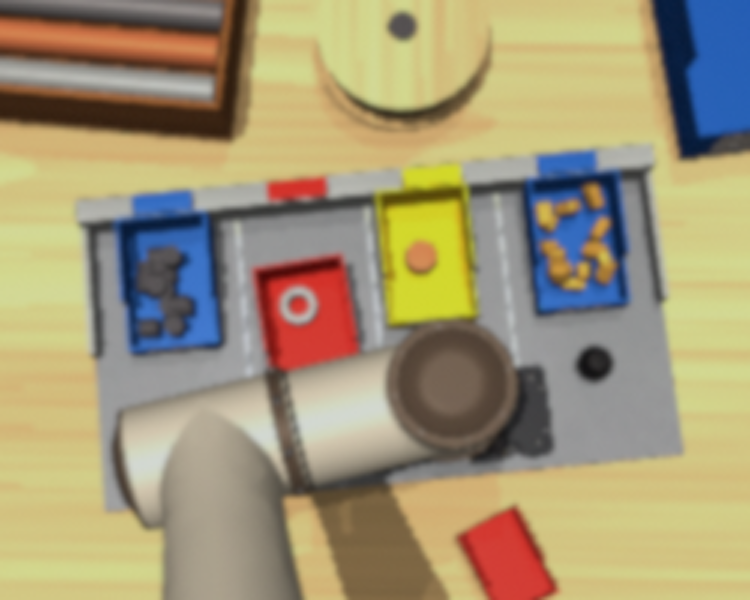

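View pics/side_e.png

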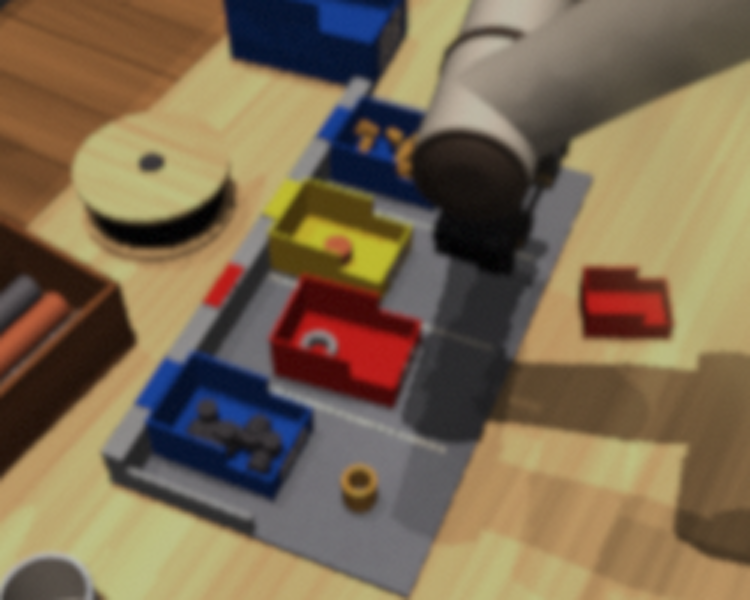

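Yellow is home and upright with the plug inside. It sits left of its tag centre but inside the limit. Red next.

>>> carry_out --steps '[[[-0.4,3.3,0,0,0,0],[-0.8,6.6,0,0,0,0],[-1.1,9.4,0,0,0,0],[-1.1,10.2,0,0,0,0],[-1.1,10.2,-2,0,0,0],[-1.1,10.2,-5,0,0,0],[-1.1,10.2,-7.5,0,0,0],[-1.1,10.2,-9,0,0,0],[-1.1,10.2,-9,0,0,0]]]'

```text
time_s: 11.68
tcp_pos: [0.4341, 0.0511, 0.0314]
ee_rot: [[-0.11, -0.003, -0.994], [0.994, -0.002, -0.11], [-0.001, -1.0, 0.003]]
wrist_force: [1.1, -0.2, 0.9]
gripper_width: 0.534
```

```bash
python3 st.py f
```

```text
11.675 [0.43408923 0.0510556  0.03142269] rack -0.1144965196317276 0.06572061407628338 F [ 1.1 -0.2  0.9] 0.5338110910062014 0.014
yaw err -0.0006762483936665897 [-0.00308386 -0.00167251 -0.99999385]
```

View pics/side_f.png

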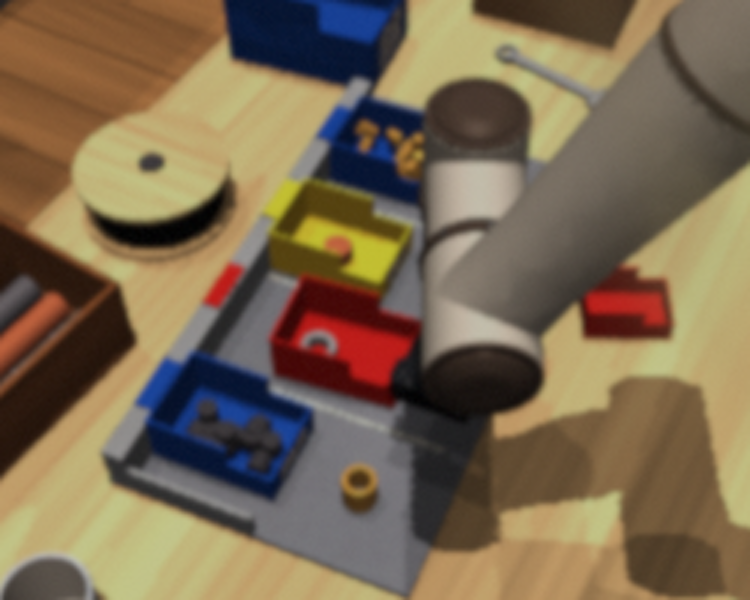

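>>> carry_out --steps '[[[0.5,0.06,0,0,0,0],[1,0.11,0,0,0,0],[1.5,0.17,0,0,0,0],[2,0.22,0,0,0,0],[2.5,0.28,0,0,0,0],[3,0.33,0,0,0,0],[3.5,0.39,0,0,0,0],[3.8,0.42,0,0,0,0],[4.1,0.45,0,0,0,0],[4.4,0.49,0,0,0,0],[4.7,0.52,0,0,0,0],[5.0,0.55,0,0,0,0],[5.3,0.59,0,0,0,0],[5.6,0.62,0,0,0,0],[5.9,0.65,0,0,0,0],[6.2,0.69,0,0,0,0],[6.5,0.72,0,0,0,0],[6.8,0.75,0,0,0,0],[7.1,0.79,0,0,0,0]]]'

```text
time_s: 14.15
tcp_pos: [0.5013, 0.0584, 0.0319]
ee_rot: [[-0.109, -0.01, -0.994], [0.994, -0.003, -0.109], [-0.002, -1.0, 0.01]]
wrist_force: [-9.2, -0.3, 7.6]
gripper_width: 0.529
```

```bash
python3 st.py g
```

```text
14.15 [0.50129569 0.0584013  0.03193791] rack -0.04688989071021464 0.06561525086916477 F [-9.2 -0.3  7.6] 0.5289772337831563 0.014
yaw err -0.0008777064759187547 [-0.00987172 -0.00341413 -0.99994544]
```

View pics/top_g.png

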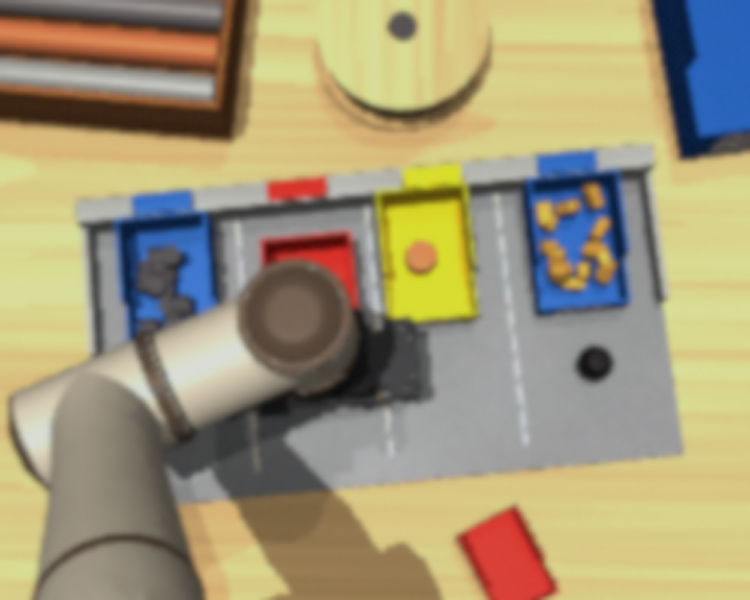

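Red is straight and slightly right of centre, with about 9 N pushing force. I'll continue.

>>> carry_out --steps '[[[0.3,0.03,0,0,0,0],[0.6,0.07,0,0,0,0],[0.9,0.1,0,0,0,0],[1.2,0.13,0,0,0,0],[1.5,0.17,0,0,0,0],[1.8,0.2,0,0,0,0],[2.1,0.23,0,0,0,0],[2.4,0.27,0,0,0,0],[2.7,0.3,0,0,0,0],[2.9,0.32,0,0,0,0],[3.1,0.34,0,0,0,0],[3.2,0.35,0,0,0,0]]]'

```text
time_s: 15.75
tcp_pos: [0.5337, 0.062, 0.0319]
ee_rot: [[-0.109, -0.009, -0.994], [0.994, -0.003, -0.109], [-0.002, -1.0, 0.009]]
wrist_force: [-8.2, -0.8, 6.1]
gripper_width: 0.53
```

```bash
python3 st.py h
```

```text
15.75 [0.53374523 0.06202926 0.03191358] rack -0.014238182565046477 0.0656450830111805 F [-8.2 -0.8  6.1] 0.5298069765541928 0.014
yaw err -0.0010401211064540034 [-0.00902601 -0.00296517 -0.99995487]
```

View pics/top_h.png

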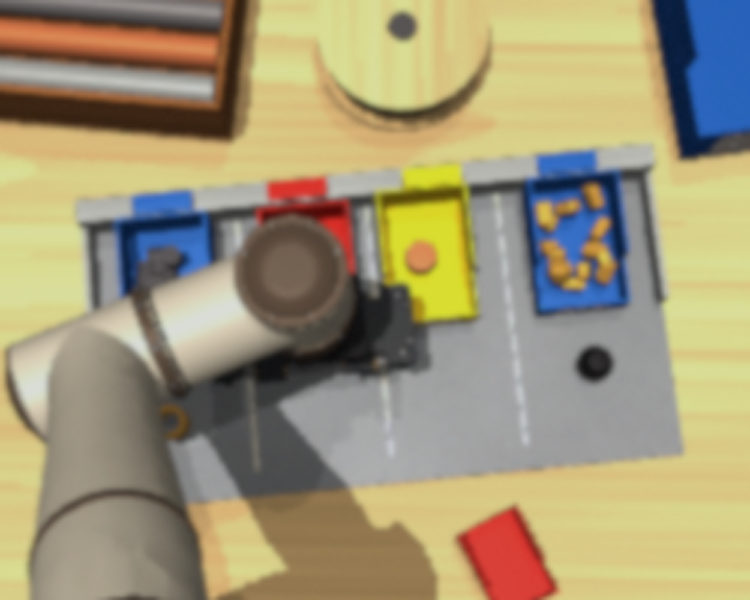

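>>> carry_out --steps '[[[0.15,0.015,0,0,0,0],[0.3,0.03,0,0,0,0],[0.4,0.04,0,0,0,0],[0.5,0.05,0,0,0,0]]]'

```text
time_s: 16.35
tcp_pos: [0.5385, 0.0625, 0.0319]
ee_rot: [[-0.109, -0.009, -0.994], [0.994, -0.003, -0.109], [-0.002, -1.0, 0.01]]
wrist_force: [-8.8, -0.8, 6.3]
gripper_width: 0.529
```

>>> carry_out --steps '[[[0.05,0.005,0,0,0,0],[0.1,0.01,0,0,0,0]]]'

```text
time_s: 16.6
tcp_pos: [0.5395, 0.0626, 0.0319]
ee_rot: [[-0.109, -0.009, -0.994], [0.994, -0.003, -0.109], [-0.002, -1.0, 0.01]]
wrist_force: [-8.1, -1.1, 5.9]
gripper_width: 0.529
```

>>> carry_out --steps '[[[0.05,0.005,0,0,0,0],[0.1,0.01,0,0,0,0]]]'

```text
time_s: 16.85
tcp_pos: [0.5396, 0.0626, 0.0319]
ee_rot: [[-0.109, -0.011, -0.994], [0.994, -0.003, -0.109], [-0.002, -1.0, 0.012]]
wrist_force: [-10.6, -0.1, 8.5]
gripper_width: 0.53
```

>>> carry_out --steps '[[[0.05,0.005,0,0,0,0],[0.1,0.01,0,0,0,0]]]'

```text
time_s: 17.1
tcp_pos: [0.5397, 0.0626, 0.0319]
ee_rot: [[-0.109, -0.013, -0.994], [0.994, -0.004, -0.109], [-0.002, -1.0, 0.014]]
wrist_force: [-13.4, 0.1, 10.6]
gripper_width: 0.524
```

Red has stalled at rack x ≈ -0.008, the same depth as yellow, with the force rising, so it's home. I'll retreat and check.

>>> carry_out --steps '[[[-0.3,-0.03,0,0,0,0],[-1,-0.1,0,0,0,0],[-2,-0.22,0,0,0,0],[-4,-0.44,0,0,0,0],[-7,-0.77,0,0,0,0],[-10,-1.1,0,0,0,0],[-11,-1.2,3,0,0,0],[-11,-1.2,7,0,0,0],[-11,-1.2,12,0,0,0],[-11,-5,17,0,0,0],[-12,-11,19,0,0,0],[-13,-17,19,0,0,0],[-14,-23,19,0,0,0],[-14,-29,19,0,0,0],[-14,-35,19,0,0,0],[-14,-40,19,0,0,0],[-14,-40,19,0,0,0]]]'

```text
time_s: 19.23
tcp_pos: [0.4053, -0.3381, 0.2218]
ee_rot: [[-0.106, -0.0, -0.994], [0.994, -0.0, -0.106], [-0.0, -1.0, 0.0]]
wrist_force: [-0.3, -0.2, 0.2]
gripper_width: 0.529
```

```bash
python3 st.py i; python3 fit2.py yellow,.065,-.055,0 red,.065,.065,0
python3 - <<'E'
from h import *
c=cap('top'); im=c['image'][:,:,::-1]
cv2.imwrite('pics/crop_i.png',cv2.resize(im[135:215,200:310],(792,576),interpolation=cv2.INTER_CUBIC))
E
```

```text
19.225 [ 0.40532396 -0.33814042  0.22182107] rack -0.18597698675220256 -0.31793486347513933 F [-0.3 -0.2  0.2] 0.528667017404154 0.014
yaw err -0.004476370994822704 [-2.20313718e-04 -1.26831402e-04 -9.99999968e-01]
top yellow 75.0 rack 0.0723 -0.0532 0.007
top red 69.3 rack 0.0727 0.0643 -0.01
side yellow 597.1 rack 0.0805 -0.0749 -0.232
side red 48.5 rack 0.0762 0.0644 -0.029
```

View pics/crop_i.png

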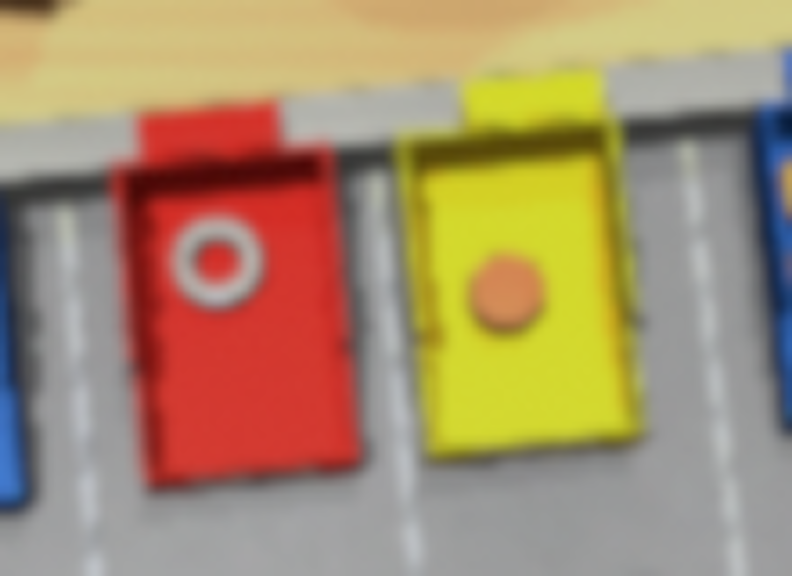

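View pics/side_i.png

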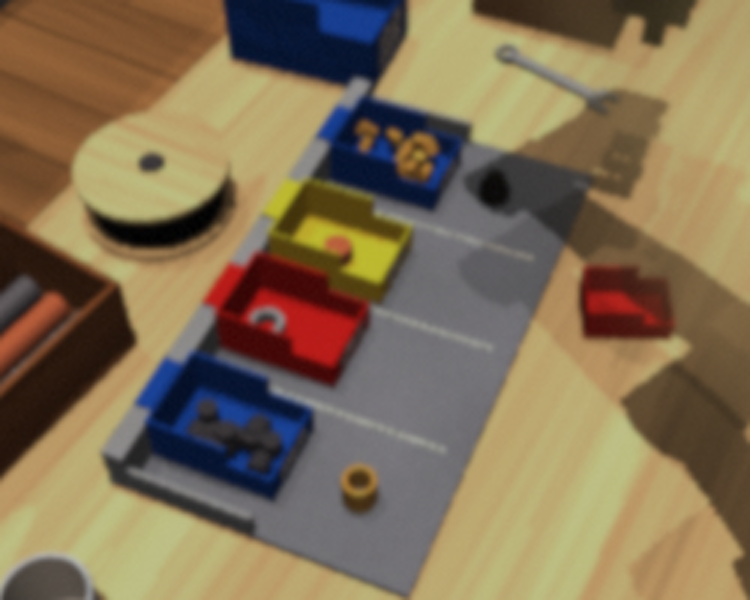

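```bash
python3 - <<'E'
from h import *
R=np.load('rack.npy'); cs,sn=np.cos(R[2]),np.sin(R[2])
c=cap('top')
def P(n,u,v,z):
    p=onz(c,(u+.5)/7.2-.5+200,(v+.5)/7.2-.5+135,z); d=p[:2]-R[:2]; print(n,(cs*d[0]+sn*d[1]).round(4),(-sn*d[0]+cs*d[1]).round(4))
P('yrim L',398,140,.066);P('yrim R',620,125,.066)
P('yfront L',430,458,.042);P('yfront R',642,437,.042);P('yfloorfront L',430,458,.006);P('yff R',642,437,.006)
P('ytag L',464,105,.06);P('ytag R',606,95,.06)
P('rrim L',114,168,.066);P('rrim R',333,148,.066);P('rfront L',150,488,.042);P('rfront R',360,465,.042)
P('rtag L',140,137,.06);P('rtag R',279,127,.06)
# white lines on plate
for u,v in((66,210),(95,570),(377,180),(415,570),(687,150),(737,570)): P('line',u,v,.006)
E
```

```text
yrim L 0.1281 -0.0084
yrim R 0.1252 -0.0999
yfront L -0.0012 -0.0088
yfront R -0.0011 -0.0966
yfloorfront L 0.0051 -0.0097
yff R 0.0052 -0.1
ytag L 0.142 -0.0372
ytag R 0.1403 -0.0961
rrim L 0.128 0.109
rrim R 0.1274 0.0185
rfront L -0.0023 0.1072
rfront R -0.0013 0.0202
rtag L 0.1419 0.0976
rtag R 0.1404 0.0399
line 0.1287 0.1357
line -0.0287 0.1359
line 0.1285 0.0009
line -0.042 0.0014
line 0.1283 -0.1334
line -0.0553 -0.1334
```

Both bins are home. Yellow is about 13 mm off its tag centre and red about 5 mm, against a limit of 22 mm. Both are square and nothing else looks moved. A sideways nudge in the narrow gap would risk more than it would gain, so I'm handing in.

```bash
python3 -c "
from h import *
print(ticket.finish_job())"
```

```text
the job is handed in; nothing more can be done
None
```

I pushed the yellow bin and then the red bin back to the stop with two spread fingertips, and handed the job in at about 19 s.

- **Contact:** each push ended when the TCP stopped advancing while the force rose slightly, at most about 13 N. Both bins stalled at the same depth, so I take both to be flat against the stop.
- **Last camera check:** the back edges of both bins sit at the stop, to within about 2–5 mm of image accuracy. Both are square within about 0.03 rad.
- **Sideways position:** red is about 3–5 mm from its tag's centre. Yellow is about 13–14 mm to the left of its tag's centre, inside the 22 mm limit but not well centred. I left it rather than nudge it sideways in the narrow gap between the bins.
- **Everything else:** the nut and plug are still in their bins. The blue bins, coupling, cap and wrench look unmoved; I judged that by eye and did not measure it. The can and mug were not fully in the last pictures, but the arm never went near them. The arm ended clear of everything.
- **Checks that disagreed:**
  - The outline fit from the side camera failed for yellow at every check.
  - The final outline fits put both bins 7–16 mm too deep, past the stop. The bins' outlines had merged with the tags of the same colour, so I relied on edges read by hand from the top view and on the contact forces.

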